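# Put the dried ceramic scraper back into its storage block

### The job

The broad ceramic scraper with the blue handle has dried, blade up, in its drying stand. Draw it out by the blade, lay it flat on the bench and let go, then take it afresh by the handle and slide the blade into the free wide slot of the white storage block until the guard sits fully home against the block. The ceramic chips: do not drop it or force it into the slot, and leave everything else as it stands.

Things in the scene. Friction and masses are not known exactly. Their poses are not given: they have to be found in the camera images.
- scraper: Scraper, 196 mm long, 0.11-0.2 kg. Own x along it to the edge, y across, z off its face; origin: mid-blade where it leaves the guard. White blade x 0 to 95 mm, 46 wide, 4 thick; steel guard x -6 to 0, 54 wide, 22 thick; blue handle x -101 to -6, 26 wide, 22 thick, all on one mid-plane. Balance point x = -26 mm: flat on the bench it rests on guard and handle, origin 11 mm up, blade 9 mm clear.
- edge (a point): Middle of the scraper's cutting edge, x = 95 mm on the scraper, axes as the scraper's. The blade's last 8 mm are 42 mm wide and 2.4 mm thick.
- handle (a point): Middle of the scraper's handle, x = -55 mm on the scraper: the place to grip it for the slot (26 mm across y). Axes as the scraper's.
- stand_mouth (a point): Middle of the mouth of the drying stand's socket. x points out along its axis, 30 degrees up from level; y across, level; z off its upper wall. Socket 30 mm (y) by 26 mm (z) inside, 100 mm deep, 42 by 38 mm outside. The handle sits in it down to the guard, all the blade outside, and draws out along x, 100 mm, with 2 mm play to each side.
- stand: Fixed drying stand: grey inclined socket on two legs in a steel drip tray 90 mm wide, 12 mm high, from 35 mm before to 115 mm behind the socket's mouth. Origin on the bench below that mouth; the mouth is 78 mm up; the blade leans toward the stand's own -y.
- block: Fixed storage block: white inclined block, 118 mm wide, 108 mm long, 40 mm thick, on a steel base 124 x 150 mm. A wide slot, free, and a narrow slot with the green spatula in it, 52 mm to the wide slot's own -y. Origin on the bench below the wide slot's mouth, z up; the slots go in toward the block's own -y and down.
- wide_slot (a point): Middle of the wide slot's mouth, 83 mm up, in the block's flat front face. x points into the slot, 30 degrees down; y across, level; z off the upper face. Slot 50 mm (y) by 7 mm (z), 104 mm deep, mouth bevelled 3 mm; block 20 mm thick above, 23 below it. Home: scraper's origin here, axes alike (either face up), guard on the front face. It does not slide in by itself: push it home.
- spatula: Narrow spatula of the same make, green handle, 153 mm long, home in the narrow slot with its handle sticking out 68 mm: guard 34 mm and handle 20 mm wide. Its origin is the middle of the guard's blade side, x toward its edge. Stays there.
- green_case: Bystander: closed flat green case, 258 x 41 x 40 mm, along the instrument at the back. Origin: middle of its underside.
- syringe_case: Bystander: dark blue slim case, 165 x 30 x 17 mm, at the back. Origin: middle of its underside.
- red_pen: Bystander: red pen, 112 x 10 mm, at the front. Origin: middle of its underside.
- blue_tape: Bystander: roll of blue tape, 70 mm across, 18 mm high, left front. Origin: middle of its underside.
- beaker: Bystander: clear beaker, 45 mm across, 60 mm high, at the right end. Origin: middle of its underside.
- septa_tin: Bystander: round tin, 46 mm across, 19 mm high, at the right end. Origin: middle of its underside.

How it is judged (in metres and radians):
On the way:
1. The scraper lies flat on the bench, let go (height (world z) of scraper below 0.03 m and (angle between scraper's own z axis and vertical below 0.17 rad or angle between scraper's own z axis and vertical above 2.97 rad) and contact force between the fingers and scraper below 0.1 N and linear speed of scraper below 0.03 m/s), for 0.2 s.
At the end, for the whole second after the job is handed in: The scraper's blade is in the wide slot, guard within 5 mm of the block's face, centred within 6 mm across and 5 mm in thickness, along the slot within 5 degrees, at rest and let go (x of scraper in the frame of wide_slot above -0.005 m and x of edge in the frame of wide_slot above 0.085 m and y of scraper in the frame of wide_slot between -0.006 and 0.006 m and z of scraper in the frame of wide_slot between -0.005 and 0.005 m and angle between the x axis of scraper and the x axis of wide_slot, either way round below 0.09 rad and linear speed of scraper below 0.02 m/s and contact force between the fingers and scraper below 0.1 N); the robot touches nothing.
It fails at once if The scraper is pressed against the storage block with more than 40 N (contact force between scraper and block above 40 N).
It fails at once if The scraper is dropped (falls free faster than 0.5 m/s) (contact force between the fingers and scraper below 0.01 N and linear speed of scraper above 0.5 m/s).
It fails at once if The green spatula is moved by more than 15 mm (distance of spatula from where it was at the start of the episode above 0.015 m).
It fails at once if A bystander is shifted by more than 20 mm (distance of any of green_case, syringe_case, red_pen, blue_tape, beaker, septa_tin from where it was at the start of the episode above 0.02 m).
It also fails if it takes over 58 s, if anything falls off the work surface, if the arm or the gripper's body presses on something with over 40 N, if the wrist force passes 120 N, or if a joint passes its speed limit or range.

### The arm

A 6-joint arm with a two-finger parallel gripper is mounted at the origin on a cart in front of the work surface, level with it; the furniture and walls round the work are solid. World frame = base frame: x ahead of the robot, y to its left, z up, the work surface at z = 0. Lengths are in mm, angles in rad, forces in N, time in s.
With the tool pointing down it reaches from about 275 to 750 mm from the base axis. Payload 10.2 kg.
Tool frame: the origin (TCP) lies on the front face of the gripper's body, between the roots of the fingers; the fingertips stand 73 mm ahead of it and the grasp point (between the pads) lies 54 mm ahead of it; z points along the fingers, y is the line along which they close (so a half turn about z gives the same grasp; the last joint's range is limited). The gripper opens to 85 mm and grips with 20 to 120 N. Pads are 22 mm wide; open, the fingers measure 114 mm over their backs; the gripper's body (76 mm by 85 mm) begins 54 mm behind the grasp point. The pads swing forward as they close: fully open they stand 13 mm farther back than shut.
Start: joints at [1.126, 0.313, 1.498, -0, 1.331, -0.223], TCP at [115.505, 512.143, 303.894] pointing down, gripper open.
Joint ranges: [-2.94, 2.94], [-0.97, 2.17], [0.19, 2.56], [-1.23, 4.37], [0.02, 3.11], [-2.88, 2.88]. Speed limits (rad/s): [2.39, 2.39, 3.01, 3.14, 3.14, 3.14].

### API

Orientations are given as a unit quaternion [w, x, y, z].
In Python, from rig import * gives the robot as it stands.
- The arm moves only by the tool step_arm, never from a script. Its argument "plan" is a list of rows, each an object with "offset": the shift along the tool's x, y, z in cm, a list of three; "rot": the turn, a rotation vector about the tool's x, y, z in degrees, a list of three; "gripper": the finger opening in cm, from 0 to 8.54. In form: [{"offset": [x, y, z], "rot": [wx, wy, wz], "gripper": gripper}, ...]. A call has 1 to 12 rows; each row is the pose to reach, as a shift and turn from the pose commanded when the call began, along the tool's axes at that moment; what a row does not reach only later rows make up. A row lasts 1/10 s, in which the tool goes at most 50 mm and 8.59 degrees, less where a joint would pass 70% of its speed; a pose out of reach is approached as far as the arm can. A call with a gripper value outside its range is refused whole. The fingers move at their own pace and stop on an object; "squeeze" is the grip in N (left out, the last holds). Time passes only in rows, so rows that repeat a pose let the fingers close. It gives the time, the measured TCP pose, the force, the opening and the grip force at its end, in the units of the state.
- sense(): the state, without advancing time (a new reading comes with each control period).
- capture(name): name is "scene" or "top"; returns a dict with "color" (480x640x3 uint8, red, green, blue), "depth" (480x640 float32, mm along the optical axis (not along the pixel's ray), 0 where there is no reading), "vertical_fov" (degrees; the focal length in pixels is half the picture's height over the tangent of half this angle, whatever the lens; pixels are square), "cx", "cy" (the principal point, pixels), "rvec" (rotation vector, rad) and "tvec" (3), from world to camera coordinates, as OpenCV has them. Camera axes: x right, y down, z forward; pixel columns grow to the right and rows downward; lengths in mm; the calibration is good to about 2 mm. A picture is of the moment at which its call begins.
- finish_job(): hands the job in; it is judged then, once.
The state is a dict: "time_s": time; "joints": joint angles; "dq": joint speeds; "tau": joint torques, N m; "eef_pos": TCP position; "ee_rot": TCP orientation; "force": force on the tool from outside, world axes, zero at the start; "wrist_torque": the same for the moment, N m; "grip_width": opening from 0.0 (shut) to 1.0 (fully open); "grip_force": force on a finger pad.
Only numpy, scipy, OpenCV 4.12 (cv2) and the standard library are available. Lean on these libraries where they do the work, as an engineer would, in place of code of your own. Each camera call takes 0.05 s, during which the arm holds its last target. There are 200 camera calls.

## Working session

There is one attempt and no reset: what is moved stays moved. The work goes in short steps, Python scripts to look and compute and a tool call to move; the robot and the scene stay as the last step left them, time stands still between calls to the robot, and variables do not carry over. Pictures are saved under pics/ and viewed, at most 10 in all, crops included, and the job is handed in when it is done.

Besides the shell and the picture viewer there is one more tool, called after "Call:" as a command line: name --argument value ..., lists and objects as JSON in quotes. step_arm: Moves the arm, as the interface text tells. Its arguments: {"type":"object","properties":{"plan":{"type":"array"},"squeeze":{"type":"number"}},"required":["plan"]}

```bash
mkdir -p pics; ls; python3 - <<'E'
from rig import *
import cv2,numpy as np,pickle
for n in("scene","top"):
    c=capture(n); cv2.imwrite(f"pics/{n}0.png",cv2.cvtColor(c["color"],cv2.COLOR_RGB2BGR)); pickle.dump(c,open(f"{n}0.pkl","wb"))
    R=cv2.Rodrigues(np.array(c["rvec"],float))[0]; print(n,c["vertical_fov"],c["cx"],c["cy"],-R.T@np.array(c["tvec"]).ravel(),R[2])
print(sense())
E
```

```text
pics
scene 55.41659263934522 320.85598178983093 240.72883290103238 [  -3.39416219 -445.70048619  878.70689756] [ 0.42341501  0.52906785 -0.73539577]
top 47.38193489749602 323.3304151006636 243.56467939947558 [ 235.47953862  124.28776333 1217.04442818] [ 0.18797268  0.01184553 -0.98210282]
{'time_s': 0.1, 'joints': array([ 1.12558956e+00,  3.13347918e-01,  1.49831240e+00,  1.61469640e-05,
        1.33100584e+00, -2.23417479e-01]), 'dq': array([-0.00208947,  0.00025051, -0.00193057, -0.00088394,  0.00170399,
       -0.00166111]), 'tau': array([ 1.92924563e-03, -4.12899506e+01, -2.60142320e+01, -1.74367883e-04,
        3.09306350e-03, -1.43320773e-05]), 'eef_pos': array([115.44430968, 512.00898591, 303.43420346]), 'ee_rot': array([-1.83527334e-04,  1.10669387e-01,  9.93857132e-01, -5.04466035e-04]), 'force': array([-0.53794283, -0.59265043, -0.39796167]), 'wrist_torque': array([-0.0284067 , -0.02752807, -0.09646678]), 'grip_force': 0.0, 'grip_width': 1.0002083251082998}
```

View pics/scene0.png

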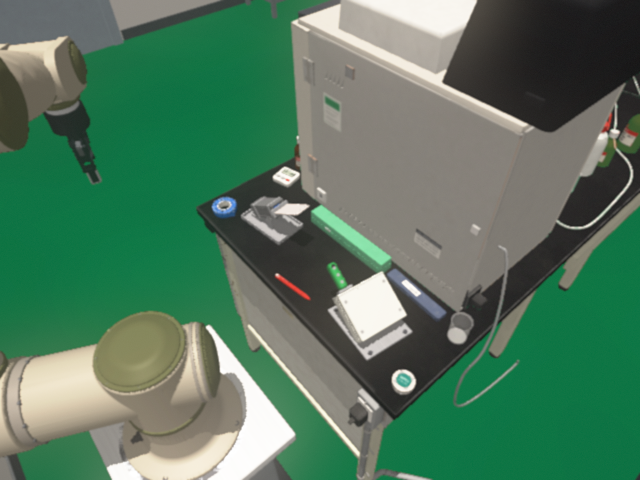

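View pics/top0.png

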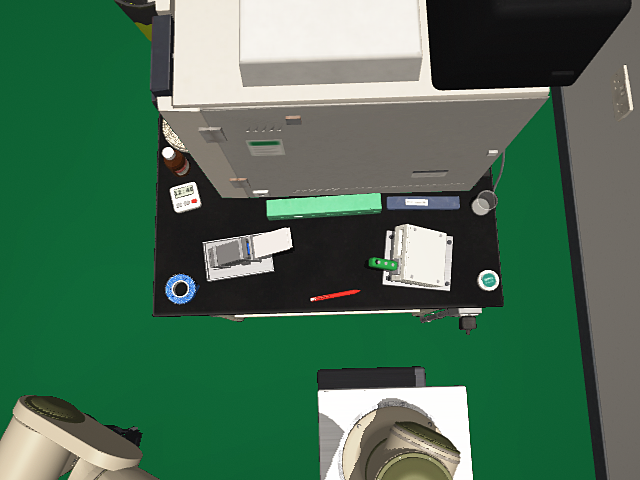

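The scene view shows the stand at about (272,215) with its blade near (293,209), and the block near (370,312) with the green handle at (337,275). In the top view the stand is at (240,255), the blade tip at (290,240), and the block at (420,257), with its mouth facing left and the green handle at (383,264).

```bash
cat >h.py <<'E'
import numpy as np,cv2,pickle
from scipy.spatial.transform import Rotation as Ro
class Cam:
    def __init__(s,c):
        s.c=c; s.R=cv2.Rodrigues(np.array(c["rvec"],float))[0]; s.t=np.array(c["tvec"],float).ravel()
        s.f=240/np.tan(np.radians(c["vertical_fov"])/2)
        v,u=np.mgrid[0:480,0:640]; d=c["depth"]
        P=np.stack([(u-c["cx"])/s.f*d,(v-c["cy"])/s.f*d,d],-1); s.W=(P-s.t)@s.R   # world pts
        s.ok=d>0
    def proj(s,p):
        q=s.R@np.asarray(p,float)+s.t; return s.f*q[:2]/q[2]+[s.c["cx"],s.c["cy"]]
    def ray(s,u,v,z):
        d=s.R.T@np.array([(u-s.c["cx"])/s.f,(v-s.c["cy"])/s.f,1]); o=-s.R.T@s.t
        return o+d*(z-o[2])/d[2]
def load(n): return Cam(pickle.load(open(n+".pkl","rb")))
def plane(P):
    for _ in range(4):
        c=np.median(P,0) if _==0 else P.mean(0); n=np.linalg.svd(P-c,full_matrices=False)[2][2]; r=abs((P-c)@n); P=P[r<max(2*np.median(r),.5)]
    return P.mean(0),n*np.sign(n[2]),len(P)
def crop(c,x0,y0,x1,y1,k,name):
    im=cv2.cvtColor(c.c["color"],cv2.COLOR_RGB2BGR)[y0:y1,x0:x1]
    return cv2.resize(im,None,fx=k,fy=k,interpolation=cv2.INTER_CUBIC)
E
python3 - <<'E'
from h import *
s,t=load("scene0"),load("top0")
a=crop(t,195,220,305,290,3.5,0);b=crop(t,355,215,465,295,3.5,0);c=crop(s,235,185,345,255,3.5,0);d=crop(s,315,255,425,360,3.5,0)
H=max(len(a)+len(c),len(b)+len(d)); o=np.zeros((H,770,3),np.uint8)
o[:len(a),:385]=a;o[len(a):len(a)+len(c),:385]=c;o[:len(b),385:]=b;o[len(b):len(b)+len(d),385:]=d
o=o[:600];cv2.imwrite("pics/mix0.png",o)
for u,v in[(275,243),(285,240),(420,250),(430,270),(240,275),(180,260),(230,253),(455,300)]: print(u,v,t.W[v,u].round(1))
E
```

```text
275 243 [452.1 237.6 107.9]
285 240 [455.  215.6 121.9]
420 250 [432.8 -65.   80.4]
430 270 [391.8 -85.9  65.8]
240 275 [401.  326.4  10.6]
180 260 [441.9 466.2  -6.7]
230 253 [440.7 337.7  70.8]
455 300 [ 331.9 -147.9    3.4]
```

View pics/mix0.png

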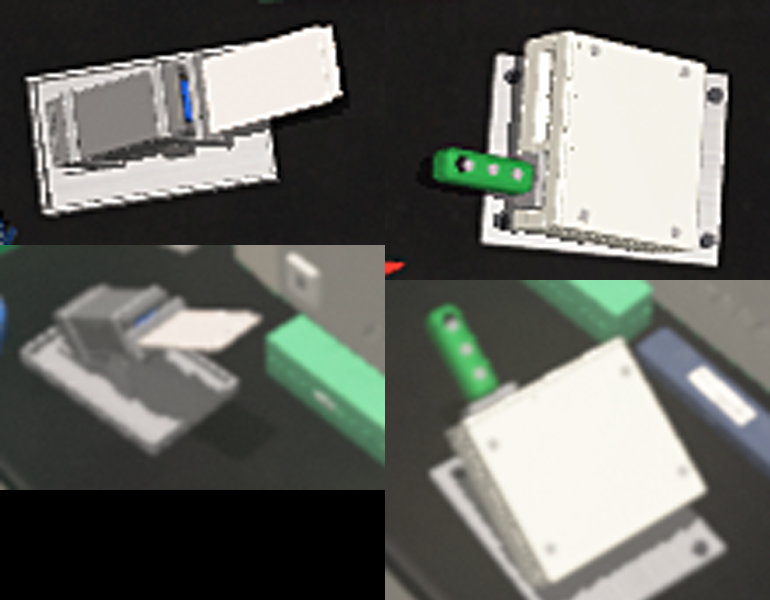

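The crop shows the blade flat with its wide face up, leaning right out of the socket. The block's upper face is clear, and the wide slot's mouth is on its left front face, behind the green handle. Next I measure the blade and block geometry.

```bash
python3 - <<'E'
from h import *
s,t=load("scene0"),load("top0")
def face(c,box,seed,name,tol=3.0):
    x0,y0,x1,y1=box; col=c.c["color"].astype(int); hsv=cv2.cvtColor(c.c["color"],cv2.COLOR_RGB2HSV)
    m=np.zeros((480,640),bool); m[y0:y1,x0:x1]=1
    m&=c.ok&(hsv[...,1]<60)&(hsv[...,2]>120)
    su,sv=seed; P0=c.W[sv-4:sv+5,su-4:su+5].reshape(-1,3); p,n,k=plane(P0)
    for _ in range(3):
        mm=m&(abs((c.W-p)@n)<tol); _,lab=cv2.connectedComponents(mm.astype(np.uint8)); mm=lab==lab[sv,su]
        er=cv2.erode(mm.astype(np.uint8),np.ones((3,3)))>0
        p,n,k=plane(c.W[er])
    # in-plane rect
    h=np.cross([0,0,1.],n);h/=np.linalg.norm(h); e=np.cross(n,h)  # h level ; e up-slope
    Q=c.W[mm]-p; q=np.stack([Q@h,Q@e],1).astype(np.float32)
    r=cv2.minAreaRect(q); box=cv2.boxPoints(r); ctr=p+r[0][0]*h+r[0][1]*e
    print(name,"p",p.round(1),"n",n.round(4),"slope",np.degrees(np.arccos(n[2])).round(2),"k",mm.sum(),"rect",np.round(r[1],1),round(r[2],2),"ctr",ctr.round(1))
    print("  corners",[(p+b[0]*h+b[1]*e).round(1).tolist() for b in box], "h",h.round(4),"e",e.round(4))
face(t,(240,220,300,270),(275,243),"blade top")
face(s,(265,190,315,225),(291,210),"blade scene")
face(t,(385,220,455,290),(425,255),"block top")
face(s,(325,260,425,360),(370,308),"block scene")
# bench height biases
for n,c in(("s",s),("t",t)):
    P=c.W[c.ok&(abs(c.W[...,2])<15)&(c.W[...,0]>320)&(c.W[...,0]<560)&(abs(c.W[...,1]-100)<120)&(c.c["color"].max(-1)<50)]
    print(n,len(P),P[:,2].mean(), np.percentile(P[:,2],[10,90]))
E
```

```text
blade top p [453.  248.3 103. ] n [-0.0669  0.4904  0.8689] slope 29.67 k 774 rect [52.1 98.6] 1.56 ctr [456.7 246.7 104.2]
  corners [[489.5, 208.6, 128.2], [475.3, 293.1, 79.4], [423.8, 284.8, 80.1], [438.0, 200.3, 128.9]] h [-0.9908 -0.1351  0.    ] e [ 0.1174 -0.8609  0.495 ]
blade scene p [453.9 242.5 104.9] n [-0.0478  0.4954  0.8673] slope 29.85 k 288 rect [114.2  52.6] 89.24 ctr [453.4 250.4 100.3]
  corners [[475.6, 302.0, 72.1], [423.2, 297.5, 71.8], [431.2, 198.8, 128.6], [483.6, 203.2, 128.9]] h [-0.9954 -0.096   0.    ] e [ 0.0833 -0.8633  0.4977]
block top p [419.6 -72.4  75.9] n [-0.0566 -0.5081  0.8595] slope 30.74 k 1909 rect [112.5 118.6] 89.48 ctr [422.9 -76.9  73.5]
  corners [[358.1, -117.9, 45.0], [475.9, -131.9, 44.5], [487.6, -36.0, 102.0], [369.9, -21.9, 102.5]] h [ 0.9938 -0.1108  0.    ] e [0.0952 0.8542 0.5112]
block scene p [419.7 -80.6  71.9] n [-0.0616 -0.4987  0.8646] slope 30.17 k 2430 rect [107.8 118.9] 89.89 ctr [423.7 -78.8  73.2]
  corners [[358.9, -117.6, 46.2], [476.9, -132.4, 46.1], [488.5, -39.9, 100.2], [370.5, -25.2, 100.4]] h [ 0.9925 -0.1225  0.    ] e [0.1059 0.8581 0.5025]
s 136 -0.34931422658690103 [-2.7528276   2.01737423]
t 8924 -0.28175843569557996 [-3.3465513   2.82337547]
```

```bash
cat >>h.py <<'E'
def frame(zt,yt):
    z=np.array(zt,float);z/=np.linalg.norm(z); y=np.array(yt,float); y-=z*(y@z); y/=np.linalg.norm(y)
    return np.stack([np.cross(y,z),y,z],1)
def go(st,p,R):
    q=np.array(st["ee_rot"]);R0=Ro.from_quat(q[[1,2,3,0]]).as_matrix()
    o=R0.T@(np.array(p)-st["eef_pos"])/10; r=np.degrees(Ro.from_matrix(R0.T@R).as_rotvec())
    print("offset",o.round(2).tolist(),"rot",r.round(1).tolist())
E
python3 - <<'E'
from h import *
from rig import sense
s,t=load("scene0"),load("top0")
# green handle (bright green, near block) : points on top surface
for nm,c,b in(("t",t,(365,250,405,280)),("s",s,(320,255,360,300))):
    hsv=cv2.cvtColor(c.c["color"],cv2.COLOR_RGB2HSV); m=np.zeros((480,640),bool); m[b[1]:b[3],b[0]:b[2]]=1
    m&=(hsv[...,0]>50)&(hsv[...,0]<80)&(hsv[...,1]>150)&c.ok
    P=c.W[m]; h=np.array([.993,-.117,0]); print(nm,"green",len(P),P.mean(0).round(1),"lat",np.percentile(P@h,[2,50,98]).round(1))
h=np.array([.993,-.117,0]); 
for nm,q in(("ctr_t",[422.9,-76.9,0]),("ctr_s",[423.7,-78.8,0])): print(nm,"lat",q@h)
# mouth: front face upper edge region in top view: print grey values
g=cv2.cvtColor(t.c["color"],cv2.COLOR_RGB2GRAY)
print(g[222:286:2,388:408])
print("pen",t.ray(311,299,5),t.ray(360,291,5),"case",t.W[210,320])
n=np.array([-.058,.494,.868]); R=frame(-n,[.993,.115,0]); p=np.array([455,250,101])
st=sense(); go(st,p+140*n,R)
E
```

```text
t green 231 [402.3  19.  107.1] lat [388.8 396.  408.2]
s green 2 [408.3  18.  110.5] lat [402.2 403.4 404.6]
ctr_t lat 428.93699999999995
ctr_s lat 429.9537
[[ 27  27  28  27  28  27  29  28  28  28  31  30  27  28  27  25  26  23
   21  20]
 [ 26  27  27  26  27  29  29  27  27  26  21  16   8  13  58 103 110 174
  233 253]
 [ 27  25  26  29  28  26  23  54 137 230 213 208 202 200 202 219 194 192
  200 244]
 [ 25  26  28  28  27  20  54 171 204 196 194 196 192 196 195 177 196 190
  205 245]
 [136  98  36  26   7   0  37 159 199 192 200 245 255 254 180 125 198 190
  212 255]
 [225 222 227 225  78  87 128 251 192 188 201 248 255 255 210 154 195 186
  196 255]
 [224 228 232 162  71  91 111 207 192 189 211 255 255 255 214 174 193 188
  194 254]
 [221  80  80  28  28  36 109 205 195 185 196 255 255 255 114 176 194 189
  196 253]
 [230 222  49  15  31  84 135 204 194 189 197 255 255 255 121 196 190 195
  229 248]
 [226 232 231  78  89  99 155 201 193 187 202 255 255 255  95 195 192 200
  244 254]
 [221 227 225  75  87 108 194 197 191 194 233 255 255 125 140 194 191 205
  245 227]
 [224 2
[... 1264 characters left out ...]
43]
 [252  83  96  94  96 102  81  82  69  83  80 102 183 191 185 196 255 235
  247 243]
 [ 90  35  87 136 203 196 192 175 197 196 194 194 208 188 186 195 253 245
  245 243]
 [ 26  31  58 136 202 195 193 182 195 193 193 200 237 190 198 235 255 236
  250 249]
 [ 29  58  84 116 149 123 127 126 129 133 136 129 156 162 120 147 115 152
  115 118]
 [239 240 242 243 241 240 240 242 246 246 246 247 232  66  77  92 100 119
  128 120]
 [236 253 250 254 255 255 254 253 250 243 240 239 238 239 239 238 242 244
  248 250]]
pen [343.40442442 169.73202981   5.        ] [357.875202    60.66458261   5.        ] case [536.76043098 143.72755129  39.90834838]
offset [-36.58, -11.51, 8.09] rot [18.3, -25.9, 69.0]
```

```bash
python3 - <<'E'
from h import *
t=load("top0")
h=np.array([.993,-.117,0])
p=t.ray(401,242.3,83);print("slot",p,p@h)
print("depth pts",[t.W[242,u].round(1).tolist() for u in range(396,408)])
E
```

```text
slot [450.07569953 -25.68274802  83.        ] 449.930051156457
depth pts [[453.2, -16.6, 71.6], [453.0, -18.6, 72.6], [451.9, -20.1, 77.8], [452.4, -22.5, 75.1], [452.3, -24.7, 75.0], [451.6, -26.3, 78.5], [452.6, -29.2, 72.8], [450.0, -29.5, 86.3], [448.4, -30.5, 94.0], [447.9, -32.2, 96.5], [446.2, -33.1, 105.3], [447.2, -36.0, 99.3]]
```

Call:
step_arm --plan '[{"offset": [-36.6, -11.5, 0], "rot": [18.3, -25.9, 69], "gripper": 8.5}, {"offset": [-36.6, -11.5, 0], "rot": [18.3, -25.9, 69], "gripper": 8.5}, {"offset": [-36.6, -11.5, 0], "rot": [18.3, -25.9, 69], "gripper": 8.5}, {"offset": [-36.6, -11.5, 0], "rot": [18.3, -25.9, 69], "gripper": 8.5}, {"offset": [-36.6, -11.5, 0], "rot": [18.3, -25.9, 69], "gripper": 8.5}, {"offset": [-36.6, -11.5, 0], "rot": [18.3, -25.9, 69], "gripper": 8.5}, {"offset": [-36.6, -11.5, 0], "rot": [18.3, -25.9, 69], "gripper": 8.5}, {"offset": [-36.6, -11.5, 0], "rot": [18.3, -25.9, 69], "gripper": 8.5}, {"offset": [-36.6, -11.5, 0], "rot": [18.3, -25.9, 69], "gripper": 8.5}, {"offset": [-36.6, -11.5, 8.1], "rot": [18.3, -25.9, 69], "gripper": 8.5}, {"offset": [-36.6, -11.5, 8.1], "rot": [18.3, -25.9, 69], "gripper": 8.5}, {"offset": [-36.6, -11.5, 8.1], "rot": [18.3, -25.9, 69], "gripper": 8.5}]' --squeeze 60

```text
time_s: 1.3
eef_pos: [446.1, 318.7, 218.8]
ee_rot: [0.191, 0.642, 0.722, -0.174]
force: [-0.1, 0.1, 1.2]
grip_width: 0.995
grip_force: 0.0
```

```bash
python3 - <<'E'
from h import *
from rig import sense,capture
import pickle
st=sense(); print(st["eef_pos"],st["joints"].round(2))
n=np.array([-.058,.494,.868]); R=frame(-n,[.993,.115,0]); p=np.array([455,250,101])
go(st,p+60*n,R)
c=capture("scene");pickle.dump(c,open("s1.pkl","wb"));cv2.imwrite("pics/s1.png",crop(Cam(c),200,60,400,260,3,0))
E
```

```text
[446.0706747  318.67463347 218.83665761] [ 0.56  0.57  1.41 -0.47  1.43  0.57]
offset [-0.13, 0.14, 7.66] rot [-0.4, 0.1, 0.2]
```

View pics/s1.png

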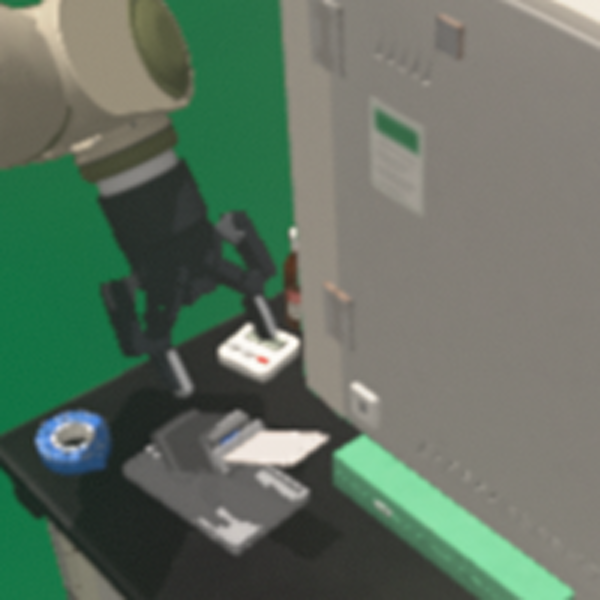

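The gripper hangs open above the blade root, with its fingers at about (180,385) and (270,330) in the crop, one each side of the blade at (270,445).

Call:
step_arm --plan '[{"offset": [-0.1, 0.1, 2], "rot": [0, 0, 0], "gripper": 8.5}, {"offset": [-0.1, 0.1, 4], "rot": [0, 0, 0], "gripper": 8.5}, {"offset": [-0.1, 0.1, 6], "rot": [0, 0, 0], "gripper": 8.5}, {"offset": [-0.1, 0.1, 7.6], "rot": [0, 0, 0], "gripper": 8.5}, {"offset": [-0.1, 0.1, 7.6], "rot": [0, 0, 0], "gripper": 8.5}, {"offset": [-0.1, 0.1, 7.6], "rot": [0, 0, 0], "gripper": 8.5}, {"offset": [-0.1, 0.1, 7.6], "rot": [0, 0, 0], "gripper": 8.5}]'

```text
time_s: 2.05
eef_pos: [453.3, 281.9, 159.1]
ee_rot: [0.193, 0.643, 0.722, -0.169]
force: [-0.4, -0.4, 0.2]
grip_width: 0.996
grip_force: 0.0
```

```bash
python3 - <<'E'
from h import *
from rig import sense,capture
import pickle
st=sense(); print(st["eef_pos"],st["force"])
n=np.array([-.058,.494,.868]); R=frame(-n,[.993,.115,0]); p=np.array([455,250,101])
go(st,p+60*n,R)
E
```

```text
[453.28092806 281.89260132 159.11205324] [-0.3909993  -0.41642229  0.18877573]
offset [0.12, -0.2, 0.62] rot [0.2, -0.1, -0.1]
```

Call:
step_arm --plan '[{"offset": [0.1, -0.2, 0.6], "rot": [0, 0, 0], "gripper": 8.5}, {"offset": [0.1, -0.2, 0.6], "rot": [0, 0, 0], "gripper": 8.5}, {"offset": [0.1, -0.2, 0.6], "rot": [0, 0, 0], "gripper": 8.5}]'

```text
time_s: 2.35
eef_pos: [450.9, 278.9, 151.8]
ee_rot: [0.192, 0.643, 0.722, -0.171]
force: [0.4, 0.9, -0.1]
grip_width: 0.994
grip_force: 0.0
```

Call:
step_arm --plan '[{"offset": [0, 0, 0], "rot": [0, 0, 0], "gripper": 3.8}, {"offset": [0, 0, 0], "rot": [0, 0, 0], "gripper": 3.8}, {"offset": [0, 0, 0], "rot": [0, 0, 0], "gripper": 3.8}, {"offset": [0, 0, 0], "rot": [0, 0, 0], "gripper": 3.8}, {"offset": [0, 0, 0], "rot": [0, 0, 0], "gripper": 3.8}, {"offset": [0, 0, 0], "rot": [0, 0, 0], "gripper": 3.8}, {"offset": [0, 0, 0], "rot": [0, 0, 0], "gripper": 3.8}, {"offset": [0, 0, 0], "rot": [0, 0, 0], "gripper": 3.8}]' --squeeze 90

```text
time_s: 3.15
eef_pos: [451.2, 278.9, 151.9]
ee_rot: [0.192, 0.643, 0.722, -0.17]
force: [0.9, -0.9, 4.0]
grip_width: 0.502
grip_force: 90.8
```

```bash
python3 - <<'E'
from h import *
from rig import sense,capture
import pickle
st=sense(); print(st["eef_pos"],st["force"],st["grip_width"],st["grip_force"])
n=np.array([-.058,.494,.868]); R=frame(-n,[.993,.115,0]); p=np.array([455,250,101])
go(st,p+60*n,R)
c=capture("scene");t=capture("top");a=crop(Cam(c),220,120,340,260,3,0);b=crop(Cam(t),180,180,310,300,3,0)
o=np.zeros((420,760,3),np.uint8);o[:len(a),:360]=a;o[:360,365:755]=b;cv2.imwrite("pics/g1.png",o)
E
```

```text
[451.1525083  278.88700258 151.90468232] [ 0.92569147 -0.89058151  3.95148089] 0.5020711037271338 90.76718842552509
offset [0.0, 0.05, -0.14] rot [0.0, -0.0, -0.0]
```

View pics/g1.png

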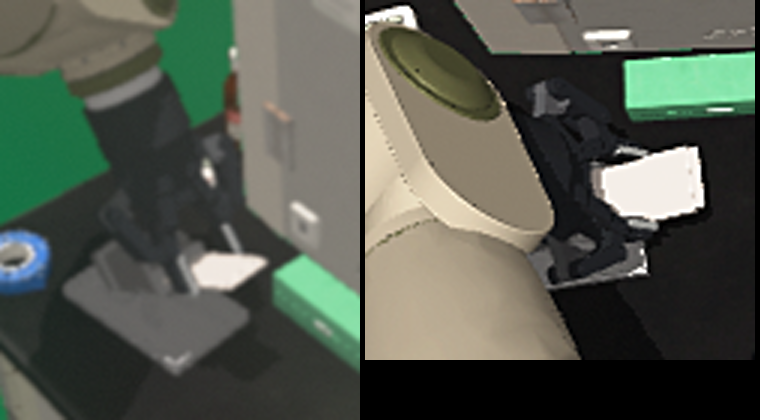

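The gripper holds the blade across its width, about mid-length, in both crops. Now I draw it out.

Call:
step_arm --plan '[{"offset": [-0.5, 0, 0], "rot": [0, 0, 0], "gripper": 3.8}, {"offset": [-1, 0, 0], "rot": [0, 0, 0], "gripper": 3.8}, {"offset": [-1.5, 0, 0], "rot": [0, 0, 0], "gripper": 3.8}, {"offset": [-2, 0, 0], "rot": [0, 0, 0], "gripper": 3.8}, {"offset": [-2.5, 0, 0], "rot": [0, 0, 0], "gripper": 3.8}, {"offset": [-3, 0, 0], "rot": [0, 0, 0], "gripper": 3.8}]'

```text
time_s: 3.85
eef_pos: [454.0, 252.5, 166.8]
ee_rot: [0.192, 0.643, 0.722, -0.171]
force: [-0.5, 1.7, -0.5]
grip_width: 0.5
grip_force: 90.9
```

Call:
step_arm --plan '[{"offset": [-1, 0, 0], "rot": [0, 0, 0], "gripper": 3.8}, {"offset": [-2, 0, 0], "rot": [0, 0, 0], "gripper": 3.8}, {"offset": [-3, 0, 0], "rot": [0, 0, 0], "gripper": 3.8}, {"offset": [-4, 0, 0], "rot": [0, 0, 0], "gripper": 3.8}, {"offset": [-5, 0, 0], "rot": [0, 0, 0], "gripper": 3.8}, {"offset": [-6, 0, 0], "rot": [0, 0, 0], "gripper": 3.8}, {"offset": [-7, 0, 0], "rot": [0, 0, 0], "gripper": 3.8}, {"offset": [-8, 0, 0], "rot": [0, 0, 0], "gripper": 3.8}, {"offset": [-9, 0, 0], "rot": [0, 0, 0], "gripper": 3.8}, {"offset": [-9.4, 0, 0], "rot": [0, 0, 0], "gripper": 3.8}, {"offset": [-9.4, 0, 0], "rot": [0, 0, 0], "gripper": 3.8}]'

```text
time_s: 4.95
eef_pos: [463.5, 171.5, 213.6]
ee_rot: [0.192, 0.643, 0.721, -0.17]
force: [-0.1, 0.7, -2.3]
grip_width: 0.505
grip_force: 91.3
```

```bash
python3 - <<'E'
from h import *
from rig import sense,capture
import pickle
st=sense(); print(st["eef_pos"],st["force"],st["grip_width"],st["grip_force"])
c=capture("scene");t=capture("top");pickle.dump(c,open("s2.pkl","wb"));pickle.dump(t,open("t2.pkl","wb"))
a=crop(Cam(c),220,120,340,260,3,0);b=crop(Cam(t),200,180,330,300,3,0)
o=np.zeros((420,760,3),np.uint8);o[:len(a),:360]=a;o[:360,365:755]=b;cv2.imwrite("pics/g2.png",o)
E
```

```text
[463.47030289 171.53513091 213.59091464] [-0.095477    0.65819859 -2.30746327] 0.5045642572625364 91.27663932507858
```

View pics/g2.png

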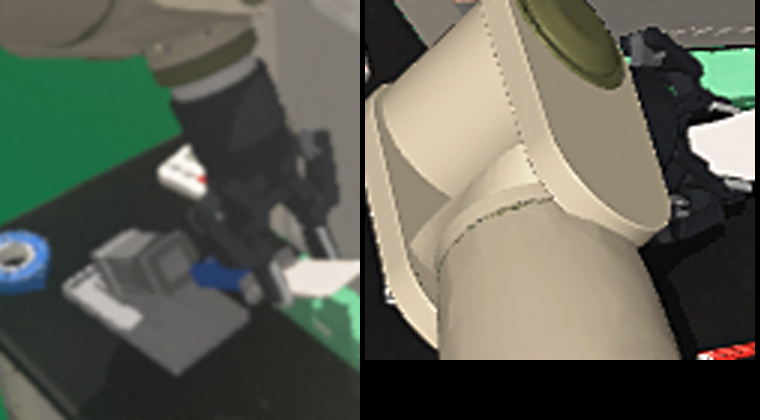

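The scraper is out of the socket, with the blue handle at about (220,275) in the left crop. I check whether the blade has pivoted in the grip.

```bash
python3 - <<'E'
from h import *
for nm in("s2","t2"):
    c=load(nm); hsv=cv2.cvtColor(c.c["color"],cv2.COLOR_RGB2HSV); W=c.W
    box=(W[...,0]>400)&(W[...,0]<510)&(W[...,1]>60)&(W[...,1]<175)&(W[...,2]>90)&(W[...,2]<220)&c.ok
    m=box&(hsv[...,1]<50)&(hsv[...,2]>150)
    m=cv2.erode(m.astype(np.uint8),np.ones((3,3)))>0
    P=W[m];print(nm,len(P))
    if len(P)>20: p,n,k=plane(P);print(p.round(1),n.round(3),k,P.min(0).round(),P.max(0).round())
    mb=c.ok&(hsv[...,0]>105)&(hsv[...,0]<130)&(hsv[...,1]>120)&(W[...,1]<290)&(W[...,1]>150)&(W[...,2]>60)&(W[...,0]<500)
    P=W[mb]; print("blue",len(P)); 
    if len(P)>5: print(P.mean(0).round(1),P.min(0).round(),P.max(0).round())
E
```

```text
s2 168
[467.6 123.7 172.4] [-0.061  0.502  0.863] 110 [446.  94. 153.] [487. 158. 189.]
blue 112
[445.9 225.7 113.2] [410. 165.  89.] [453. 256. 190.]
t2 575
[468.5 126.6 171.4] [-0.062  0.507  0.86 ] 372 [446.  96. 148.] [489. 165. 191.]
blue 18
[438.9 184.6 297.7] [165. 152. 164.] [487. 248. 627.]
```

```bash
python3 - <<'E'
from h import *
from rig import sense
st=sense(); R=frame([0,0,-1],[.993,-.117,0])
go(st,[420.3,95.3,210],R); go(st,[420.3,95.3,100],R)
E
```

```text
offset [-6.03, -5.16, 3.81] rot [3.5, 29.6, 13.0]
offset [-0.57, -5.16, 13.36] rot [3.5, 29.6, 13.0]
```

Call:
step_arm --plan '[{"offset": [-2, -1.5, 1], "rot": [0.7, 5.9, 2.6], "gripper": 3.8}, {"offset": [-4, -3, 2.5], "rot": [1.4, 11.8, 5.2], "gripper": 3.8}, {"offset": [-6, -5.2, 3.8], "rot": [2.1, 17.7, 7.8], "gripper": 3.8}, {"offset": [-6, -5.2, 3.8], "rot": [2.8, 23.6, 10.4], "gripper": 3.8}, {"offset": [-6, -5.2, 3.8], "rot": [3.5, 29.6, 13], "gripper": 3.8}, {"offset": [-4.5, -5.2, 6.5], "rot": [3.5, 29.6, 13], "gripper": 3.8}, {"offset": [-3, -5.2, 9], "rot": [3.5, 29.6, 13], "gripper": 3.8}, {"offset": [-1.5, -5.2, 11.8], "rot": [3.5, 29.6, 13], "gripper": 3.8}, {"offset": [-0.6, -5.2, 13.4], "rot": [3.5, 29.6, 13], "gripper": 3.8}, {"offset": [-0.6, -5.2, 13.4], "rot": [3.5, 29.6, 13], "gripper": 3.8}, {"offset": [-0.6, -5.2, 13.4], "rot": [3.5, 29.6, 13], "gripper": 3.8}]'

```text
time_s: 6.15
eef_pos: [420.2, 95.0, 100.3]
ee_rot: [0.0, 0.747, 0.665, -0.0]
force: [-0.5, 0.6, 1.4]
grip_width: 0.493
grip_force: 90.7
```

```bash
python3 - <<'E'
from h import *
from rig import sense,capture
import pickle
st=sense(); R=frame([0,0,-1],[.993,-.117,0]); print(st["eef_pos"],st["force"],st["grip_width"])
go(st,[420.3,95.3,75],R)
for nm in("scene","top"):
    k=capture(nm);c=Cam(k);hsv=cv2.cvtColor(k["color"],cv2.COLOR_RGB2HSV);W=c.W
    box=(W[...,0]>380)&(W[...,0]<460)&(W[...,1]>30)&(W[...,1]<250)&(W[...,2]>20)&(W[...,2]<58)&c.ok
    for q,m in(("white",box&(hsv[...,1]<50)&(hsv[...,2]>140)),("blue",box&(hsv[...,0]>105)&(hsv[...,0]<130)&(hsv[...,1]>120))):
        P=W[cv2.erode(m.astype(np.uint8),np.ones((3,3)))>0]
        if len(P)>10: print(nm,q,len(P),plane(P)[:2],P.min(0).round(),P.max(0).round())
E
```

```text
[420.18375634  95.00117951 100.30641641] [-0.45828834  0.62944515  1.43107033] 0.4931463040511823
offset [0.03, 0.01, 2.53] rot [-0.0, 0.0, 0.1]
scene blue 32 (array([424.28818133, 202.15844918,  29.35154154]), array([0.02364216, 0.25012093, 0.96792591])) [418. 183.  23.] [438. 224.  35.]
top blue 141 (array([427.59241864, 198.50148348,  31.81235476]), array([0.15415149, 0.22597527, 0.96185888])) [415. 175.  23.] [443. 229.  42.]
```

The handle has drooped about 13° in the grip and its end is probably touching the bench. Lowering slowly will pivot it level gently.

Call:
step_arm --plan '[{"offset": [0, 0, 0.4], "rot": [0, 0, 0], "gripper": 3.8}, {"offset": [0, 0, 0.8], "rot": [0, 0, 0], "gripper": 3.8}, {"offset": [0, 0, 1.2], "rot": [0, 0, 0], "gripper": 3.8}, {"offset": [0, 0, 1.6], "rot": [0, 0, 0], "gripper": 3.8}, {"offset": [0, 0, 2.0], "rot": [0, 0, 0], "gripper": 3.8}, {"offset": [0, 0, 2.3], "rot": [0, 0, 0], "gripper": 3.8}, {"offset": [0, 0, 2.5], "rot": [0, 0, 0], "gripper": 3.8}, {"offset": [0, 0, 2.5], "rot": [0, 0, 0], "gripper": 3.8}]'

```text
time_s: 7.05
eef_pos: [420.1, 94.7, 74.8]
ee_rot: [0.0, 0.747, 0.665, -0.0]
force: [-0.0, -1.7, 5.4]
grip_width: 0.476
grip_force: 89.8
```

Call:
step_arm --plan '[{"offset": [0, 0, 0.1], "rot": [0, 0, 0], "gripper": 3.8}, {"offset": [0, 0, 0.2], "rot": [0, 0, 0], "gripper": 3.8}, {"offset": [0, 0, 0.3], "rot": [0, 0, 0], "gripper": 3.8}, {"offset": [0, 0, 0.3], "rot": [0, 0, 0], "gripper": 3.8}]'

```text
time_s: 7.45
eef_pos: [420.3, 94.5, 72.7]
ee_rot: [0.001, 0.747, 0.665, -0.0]
force: [-5.1, -5.4, 19.1]
grip_width: 0.479
grip_force: 88.7
```

```bash
python3 - <<'E'
from h import *
from rig import sense,capture
st=sense(); print(st["eef_pos"],st["force"],st["wrist_torque"],st["grip_width"])
for nm in("scene","top"):
    k=capture(nm);c=Cam(k);hsv=cv2.cvtColor(k["color"],cv2.COLOR_RGB2HSV);W=c.W
    box=(W[...,0]>380)&(W[...,0]<460)&(W[...,1]>30)&(W[...,1]<250)&(W[...,2]>5)&(W[...,2]<58)&c.ok
    for q,m in(("white",box&(hsv[...,1]<50)&(hsv[...,2]>140)),("blue",box&(hsv[...,0]>105)&(hsv[...,0]<130)&(hsv[...,1]>120))):
        P=W[cv2.erode(m.astype(np.uint8),np.ones((3,3)))>0]
        if len(P)>10: print(nm,q,len(P),plane(P)[:2],P.min(0).round(),P.max(0).round())
E
```

```text
[420.33261084  94.54267359  72.65274107] [-5.13642505 -5.37638522 19.05626979] [-0.17481516  0.34366279  0.11863193] 0.47909811074003156
scene blue 93 (array([423.35050263, 196.00045756,  25.95537678]), array([-0.77619647,  0.1267851 ,  0.617612  ])) [417. 168.  18.] [442. 226.  33.]
top blue 192 (array([429.73208648, 200.86466391,  27.81483144]), array([ 0.14402301, -0.00775168,  0.98954398])) [417. 176.  18.] [446. 233.  36.]
```

```bash
python3 - <<'E'
from h import *
from rig import sense,capture
import pickle
c=capture("scene");t=capture("top")
a=crop(Cam(c),240,140,360,300,3.3,0);b=crop(Cam(t),220,180,340,300,3.3,0)
o=np.zeros((530,800,3),np.uint8);o[:len(a),:396]=a[:530];o[:396,400:796]=b;cv2.imwrite("pics/g3.png",o)
E
```

```text
(no output)
```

View pics/g3.png

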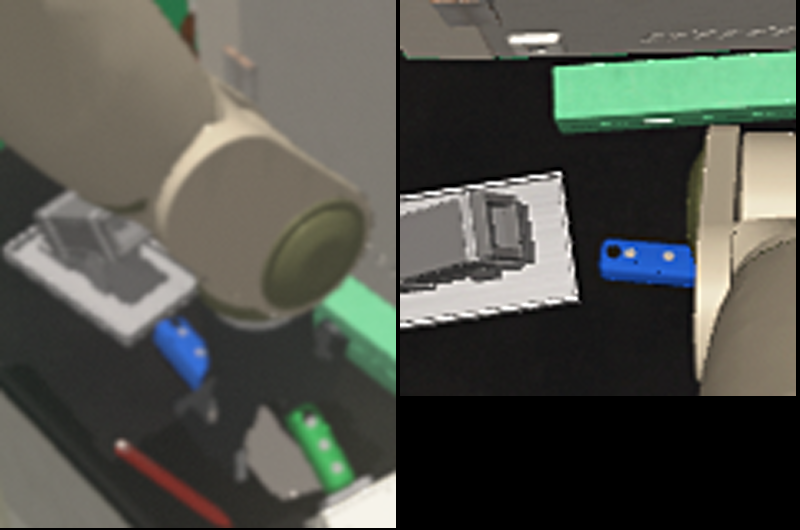

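The handle lies on the bench and the blade is between the fingers. I ease up a touch and open gently.

Call:
step_arm --plan '[{"offset": [0, 0, -0.1], "rot": [0, 0, 0], "gripper": 3.8}, {"offset": [0, 0, -0.2], "rot": [0, 0, 0], "gripper": 3.8}, {"offset": [0, 0, -0.2], "rot": [0, 0, 0], "gripper": 4.2}, {"offset": [0, 0, -0.2], "rot": [0, 0, 0], "gripper": 4.4}, {"offset": [0, 0, -0.2], "rot": [0, 0, 0], "gripper": 4.6}, {"offset": [0, 0, -0.2], "rot": [0, 0, 0], "gripper": 4.8}, {"offset": [0, 0, -0.2], "rot": [0, 0, 0], "gripper": 5.2}, {"offset": [0, 0, -0.2], "rot": [0, 0, 0], "gripper": 6.5}, {"offset": [0, 0, -0.2], "rot": [0, 0, 0], "gripper": 6.5}, {"offset": [0, 0, -0.2], "rot": [0, 0, 0], "gripper": 6.5}]'

```text
time_s: 8.65
eef_pos: [420.1, 94.7, 73.9]
ee_rot: [0.0, 0.747, 0.665, -0.0]
force: [-0.4, 0.3, -0.1]
grip_width: 0.76
grip_force: 0.0
```

Call:
step_arm --plan '[{"offset": [0, 0, -2], "rot": [0, 0, 0], "gripper": 6.5}, {"offset": [0, 0, -5], "rot": [0, 0, 0], "gripper": 6.5}, {"offset": [0, 0, -9], "rot": [0, 0, 0], "gripper": 6.5}, {"offset": [5, 0, -14], "rot": [0, 0, 0], "gripper": 6.5}, {"offset": [10, 0, -18], "rot": [0, 0, 0], "gripper": 6.5}, {"offset": [15, 0, -20], "rot": [0, 0, 0], "gripper": 6.5}, {"offset": [20, 0, -20], "rot": [0, 0, 0], "gripper": 6.5}, {"offset": [20, 0, -20], "rot": [0, 0, 0], "gripper": 6.5}, {"offset": [20, 0, -20], "rot": [0, 0, 0], "gripper": 6.5}]'

```text
time_s: 9.55
eef_pos: [443.2, 296.7, 274.5]
ee_rot: [0.0, 0.746, 0.666, 0.001]
force: [0.8, -0.6, 0.6]
grip_width: 0.762
grip_force: 0.0
```

```bash
cat >loc.py <<'E'
from h import *
from rig import sense,capture
import pickle
def blue(c,zlo=-5,zhi=45):
    hsv=cv2.cvtColor(c.c["color"],cv2.COLOR_RGB2HSV);W=c.W
    return c.ok&(hsv[...,0]>105)&(hsv[...,0]<130)&(hsv[...,1]>120)&(W[...,2]>zlo)&(W[...,2]<zhi)&(W[...,0]>370)&(W[...,0]<480)&(W[...,1]>60)&(W[...,1]<280)
def white(c,zlo=-5,zhi=45):
    hsv=cv2.cvtColor(c.c["color"],cv2.COLOR_RGB2HSV);W=c.W
    m=c.ok&(hsv[...,1]<60)&(hsv[...,2]>120)&(W[...,2]>zlo)&(W[...,2]<zhi)&(W[...,0]>370)&(W[...,0]<480)&(W[...,1]>25)&(W[...,1]<200)
    return m
E
python3 - <<'E'
from loc import *
cs={}
for nm in("scene","top"):
    k=capture(nm);pickle.dump(k,open(nm[0]+"3.pkl","wb"));c=Cam(k);cs[nm]=c
    for q,m,z in(("blue",blue(c),22),("white",white(c),13)):
        P=c.W[cv2.erode(m.astype(np.uint8),np.ones((3,3)))>0]
        if len(P)<10: print(nm,q,len(P));continue
        vs,us=np.nonzero(m); r=np.array([c.ray(u,v,z)[:2] for u,v in zip(us,vs)],np.float32); R=cv2.minAreaRect(r); vx=cv2.fitLine(r,cv2.DIST_L2,0,.01,.01).ravel()
        p,n,_=plane(P);print(nm,q,len(P),p.round(1),n.round(3),"rect",np.round(R[0],1),np.round(R[1],1),"dir",vx[:2])
a=crop(cs["scene"],250,200,350,300,3.9,0);b=crop(cs["top"],240,190,340,290,3.9,0)
cv2.imwrite("pics/g4.png",np.hstack([a,b]))
E
```

```text
scene blue 138 [423.1 177.5  20.7] [-0.038  0.008  0.999] rect [424.4 184.5] [89.8 30.5] dir [0.09633771 0.9953487 ]
scene white 539 [416.5  87.6  12.4] [-0.005 -0.007  1.   ] rect [421.2 104.3] [ 69. 177.] dir [0.15681289 0.98762834]
top blue 269 [424.3 183.2  21.1] [-0.046  0.01   0.999] rect [421.8 198.5] [ 64.7 110.6] dir [0.0394331 0.9992222]
top white 738 [416.9  90.5  12.6] [ 0.006 -0.004  1.   ] rect [421.3 116.3] [152.1  52.1] dir [0.11499664 0.9933659 ]
```

View pics/g4.png

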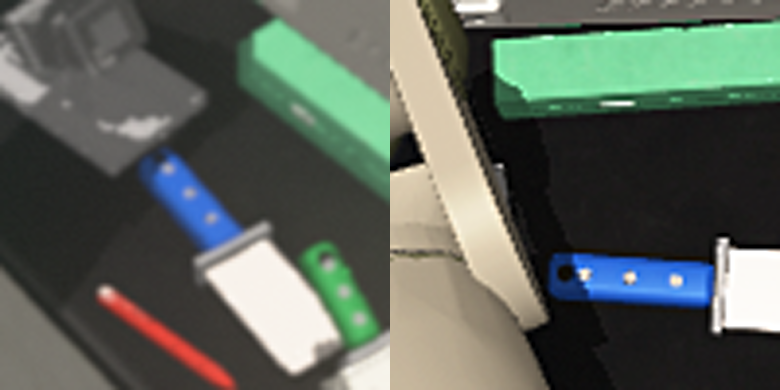

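The scraper lies flat and free: blue handle at (190,200), blade at (275,310) in the left crop. I compute its axis and the grasp pose.

```bash
python3 - <<'E'
from loc import *
for nm in("s3","t3"):
    c=load(nm)
    for q,m,z in(("blue",blue(c,12,30),22),("white",white(c,6,20),13)):
        m=cv2.morphologyEx(m.astype(np.uint8),cv2.MORPH_OPEN,np.ones((5,5)) if q=="white" else np.ones((3,3)))
        m=cv2.morphologyEx(m,cv2.MORPH_CLOSE,np.ones((5,5)))
        _,lab,stt,_=cv2.connectedComponentsWithStats(m); k=1+stt[1:,4].argmax(); ys,xs=np.nonzero(lab==k)
        r=np.array([c.ray(u,v,z)[:2] for u,v in zip(xs,ys)],np.float32); R=cv2.minAreaRect(r); d=cv2.fitLine(r,cv2.DIST_L2,0,.01,.01).ravel()[:2]
        print(nm,q,len(r),"mean",r.mean(0).round(1),"rect",np.round(R[0],1),np.round(R[1],1),round(R[2],1),"dir",d.round(3))
E
```

```text
s3 blue 248 mean [422.9 179.4] rect [423.8 183.9] [88.4 27.6] 85.0 dir [0.069 0.998]
s3 white 612 mean [416.6  88.6] rect [417.   89.3] [103.6  47.4] 82.9 dir [0.159 0.987]
t3 blue 478 mean [426.  188.3] rect [426.  188.3] [92.1 26. ] 84.5 dir [0.101 0.995]
t3 white 808 mean [416.1  89.7] rect [416.5  88.7] [93.  45.7] 85.0 dir [0.111 0.994]
```

```bash
python3 - <<'E'
from h import *
from rig import sense
st=sense(); R=frame([0,0,-1],[.9955,-.095,0])
go(st,[426.2,190.4,150],R);go(st,[426.2,190.4,78],R)
E
```

```text
offset [-10.44, -0.48, 12.35] rot [-0.0, 0.1, -1.2]
offset [-10.43, -0.47, 19.55] rot [-0.0, 0.1, -1.2]
```

Call:
step_arm --plan '[{"offset": [-4, -0.2, 4], "rot": [0, 0, -1.2], "gripper": 6.5}, {"offset": [-8, -0.4, 8], "rot": [0, 0, -1.2], "gripper": 6.5}, {"offset": [-10.4, -0.5, 11], "rot": [0, 0, -1.2], "gripper": 6.5}, {"offset": [-10.4, -0.5, 14], "rot": [0, 0, -1.2], "gripper": 6.5}, {"offset": [-10.4, -0.5, 17], "rot": [0, 0, -1.2], "gripper": 6.5}, {"offset": [-10.4, -0.5, 19], "rot": [0, 0, -1.2], "gripper": 6.5}, {"offset": [-10.4, -0.5, 19.5], "rot": [0, 0, -1.2], "gripper": 6.5}, {"offset": [-10.4, -0.5, 19.5], "rot": [0, 0, -1.2], "gripper": 6.5}, {"offset": [-10.4, -0.5, 19.5], "rot": [0, 0, -1.2], "gripper": 6.5}]'

```text
time_s: 10.55
eef_pos: [426.7, 190.4, 79.8]
ee_rot: [0.001, 0.74, 0.672, 0.0]
force: [-0.3, -0.0, 0.2]
grip_width: 0.76
grip_force: 0.0
```

Call:
step_arm --plan '[{"offset": [0, 0, 0], "rot": [0, 0, 0], "gripper": 1.8}, {"offset": [0, 0, 0], "rot": [0, 0, 0], "gripper": 1.8}, {"offset": [0, 0, 0], "rot": [0, 0, 0], "gripper": 1.8}, {"offset": [0, 0, 0], "rot": [0, 0, 0], "gripper": 1.8}, {"offset": [0, 0, 0], "rot": [0, 0, 0], "gripper": 1.8}, {"offset": [0, 0, 0], "rot": [0, 0, 0], "gripper": 1.8}, {"offset": [0, 0, 0], "rot": [0, 0, 0], "gripper": 1.8}, {"offset": [0, 0, 0], "rot": [0, 0, 0], "gripper": 1.8}]' --squeeze 70

```text
time_s: 11.35
eef_pos: [426.8, 190.7, 79.8]
ee_rot: [0.001, 0.74, 0.673, 0.001]
force: [-0.6, -0.6, 8.2]
grip_width: 0.282
grip_force: 70.0
```

```bash
cat >ins.py <<'E'
from h import *
u=np.array([-.117,-.993,0]);u/=np.linalg.norm(u);Z=np.array([0,0,1.])
xs=.866*u-.5*Z; ns=.5*u+.866*Z; ys=np.cross(ns,xs); mouth=np.array([450.3,-24,83.]); RI=frame(-ns,ys)
def tcp(d,dy=0,dz=0,ax=54.5,az=68.8): return mouth-(d+ax)*xs+(az+dz)*ns+dy*ys
E
python3 - <<'E'
from ins import *
from rig import sense
st=sense(); print(ys, tcp(120),st["force"])
go(st,tcp(160),RI); go(st,tcp(120),RI)
E
```

```text
[ 9.93086411e-01 -1.17010181e-01 -6.93889390e-18] [463.95767827  91.91516688 229.8308    ] [-0.61464186 -0.64178694  8.21783338]
offset [-6.02, 4.75, -16.99] rot [-0.2, 30.0, 1.3]
offset [-9.49, 4.67, -14.99] rot [-0.2, 30.0, 1.3]
```

Call:
step_arm --plan '[{"offset": [0, 0, -1], "rot": [0, 0, 0], "gripper": 1.8}, {"offset": [0, 0, -3], "rot": [0, 0, 0], "gripper": 1.8}, {"offset": [0, 0.5, -6], "rot": [0, 0, 0], "gripper": 1.8}, {"offset": [0, 1, -9], "rot": [0, 4, 0], "gripper": 1.8}, {"offset": [0, 2, -12], "rot": [0, 9, 0.3], "gripper": 1.8}, {"offset": [-1, 3, -15], "rot": [0, 15, 0.6], "gripper": 1.8}, {"offset": [-3, 4, -17], "rot": [-0.1, 21, 0.9], "gripper": 1.8}, {"offset": [-5, 4.7, -17], "rot": [-0.2, 27, 1.2], "gripper": 1.8}, {"offset": [-6, 4.7, -17], "rot": [-0.2, 30, 1.3], "gripper": 1.8}, {"offset": [-6, 4.7, -17], "rot": [-0.2, 30, 1.3], "gripper": 1.8}, {"offset": [-6, 4.7, -17], "rot": [-0.2, 30, 1.3], "gripper": 1.8}, {"offset": [-6, 4.7, -17], "rot": [-0.2, 30, 1.3], "gripper": 1.8}]'

```text
time_s: 12.55
eef_pos: [467.1, 127.3, 249.1]
ee_rot: [-0.172, 0.722, 0.642, 0.192]
force: [0.4, -0.5, -2.0]
grip_width: 0.284
grip_force: 68.9
```

```bash
cat >chk.py <<'E'
from ins import *
from rig import sense,capture
import pickle
def chk(tag,dnom):
    st=sense();print(st["eef_pos"].round(1),st["force"].round(1),st["grip_width"],st["grip_force"])
    q=st["ee_rot"];R0=Ro.from_quat(q[[1,2,3,0]]).as_matrix()
    for nm in("scene","top"):
        k=capture(nm);pickle.dump(k,open(nm[0]+tag+".pkl","wb"));c=Cam(k);hsv=cv2.cvtColor(k["color"],cv2.COLOR_RGB2HSV)
        L=(c.W-mouth)@np.stack([xs,ys,ns],1)   # slot coords
        m=c.ok&(hsv[...,1]<60)&(hsv[...,2]>130)&(L[...,0]<-4)&(L[...,0]>-dnom+4)&(abs(L[...,1])<35)&(abs(L[...,2])<25)
        m=cv2.erode(m.astype(np.uint8),np.ones((3,3)))>0
        P=L[m]
        if len(P)<20: print(nm,len(P));continue
        p,n,kk=plane(P);Q=P[abs((P-p)@n)<3]
        r=cv2.minAreaRect(Q[:,:2].astype(np.float32)); d=cv2.fitLine(Q[:,:2].astype(np.float32),cv2.DIST_L2,0,.01,.01).ravel()[:2]
        print(nm,len(Q),"ctr",p.round(1),"n",n.round(3),"pitch/roll deg",np.degrees(n[0]).round(1),np.degrees(n[1]).round(1),"rect",np.round(r[0],1),np.round(r[1],1),round(r[2],1),"xmax",np.percentile(Q[:,0],99).round(1))
E
python3 - <<'E'
from chk import *
chk("4",160)
a=crop(load("s4"),270,140,420,300,2.6,0);b=crop(load("t4"),300,190,450,290,2.6,0)
o=np.zeros((416,790,3),np.uint8);o[:len(a),:390]=a;o[:260,400:790]=b;cv2.imwrite("pics/g5.png",o)
E
```

```text
[467.1 127.3 249.1] [ 0.4 -0.5 -2. ] 0.28431034404329286 68.89358282089233
scene 562 ctr [-108.3   -1.     0.7] n [-0.004  0.016  1.   ] pitch/roll deg -0.2 0.9 rect [-109.3   -0.7] [86.6 40. ] 0.2 xmax -67.1
top 0
```

View pics/g5.png

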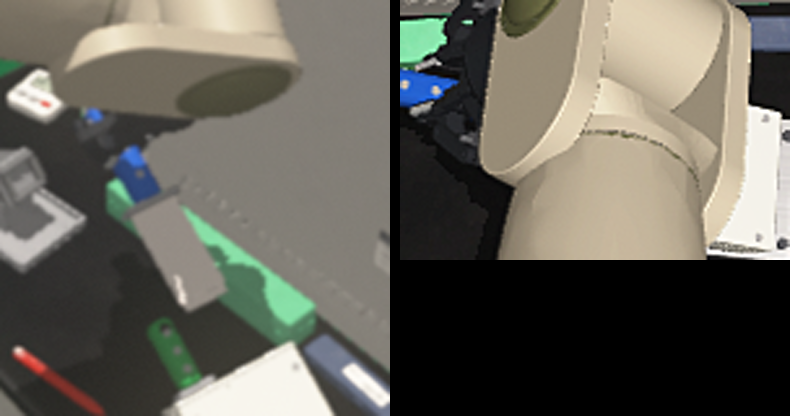

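The blade is aligned with the slot in pitch, roll and yaw, and the scene crop shows it above and behind the green handle. I check its offsets against the block's own faces in the same camera.

```bash
python3 - <<'E'
from ins import *
for nm,P in(("scene",[419.7,-80.6,71.9]),("scene ctr",[423.7,-78.8,73.2]),("top",[419.6,-72.4,75.9]),("scene edge",[429.5,-32.55,100.3]),("top edge",[428.75,-28.95,102.25])):
    q=np.array(P)-mouth; print(nm,(q@xs).round(1),(q@ys).round(1),(q@ns).round(1))
from rig import sense
st=sense(); go(st,tcp(105,1,.5),RI)
# spatula front/guards: scene block top-face edges in scene4 unobstructed? lateral extents near front
s=load("s0"); L=(s.W-mouth)@np.stack([xs,ys,ns],1); hsv=cv2.cvtColor(s.c["color"],cv2.COLOR_RGB2HSV)
m=s.ok&(hsv[...,1]<60)&(hsv[...,2]>120)&(L[...,0]>8)&(L[...,0]<100)&(abs(L[...,2]-22)<4); P=L[m]
print("lat",np.percentile(P[:,1],[.5,99.5]),"n",np.median(P[:,2]))
E
```

```text
scene 57.3 -23.8 20.3
scene ctr 54.7 -20.0 20.3
top 48.3 -24.8 19.7
scene edge 0.8 -19.7 20.4
top edge -3.2 -20.8 20.4
offset [-5.54, 0.2, -0.16] rot [-0.1, 0.1, -0.0]Traceback (most recent call last):
  File "<stdin>", line 7, in <module>
  File "h.py", line 15, in load
    def load(n): return Cam(pickle.load(open(n+".pkl","rb")))
                                        ~~~~^^^^^^^^^^^^^^^
FileNotFoundError: [Errno 2] No such file or directory: 's0.pkl'
```

```bash
python3 - <<'E'
from ins import *
t=load("top0")
for k in(-23.5,-20,-6.5,-3.5,0,3.5,6.5,20,23.5): print(k,t.proj(mouth+k*ns).round(2))
g=cv2.cvtColor(t.c["color"],cv2.COLOR_RGB2GRAY); print(g[236:250,390:410])
for yy in(-28,28,-25,25): print(yy,t.proj(mouth+yy*ys-5*ns).round(2))
E
```

```text
-23.5 [393.57 243.56]
-20 [394.54 243.37]
-6.5 [398.34 242.6 ]
-3.5 [399.19 242.42]
0 [400.19 242.22]
3.5 [401.2  242.02]
6.5 [402.07 241.84]
20 [406.02 241.04]
23.5 [407.06 240.83]
[[ 80  28  28  36 109 205 195 185 196 255 255 255 114 176 194 189 196 253
  230 246]
 [ 82  26  33  57 136 205 194 187 198 255 255 255 136 242 190 197 210 169
  229 245]
 [ 49  15  31  84 135 204 194 189 197 255 255 255 121 196 190 195 229 248
  252 244]
 [228  84  95  95 132 202 194 189 200 255 255 255 120 194 193 198 239 255
  250 243]
 [231  78  89  99 155 201 193 187 202 255 255 255  95 195 192 200 244 254
  250 242]
 [228  77  91  98 156 199 193 194 231 255 255 255 136 195 192 203 244 229
  252 245]
 [225  75  87 108 194 197 191 194 233 255 255 125 140 194 191 205 245 227
  249 172]
 [228  76  88 102 179 196 191 197 236 245 255 243 139 194 191 212 255 226
  249 243]
 [228  76  87 100 175 195 190 198 244 255 255 255 124 194 190 213 255 236
  248 243]
 [229  73  84 126 249 192 189 200 248 254 255 255 149 193 190 214 255 231
  247 243]
 [226  75  84 128 251 191 189 209 255 253 255 254 148 193 187 196 255 235
  247 243]
 [226  73  84 108 205 192 189 211 255 253 255 255 184 191 188 190 252 225
  245 243]
 [229  74  82  98 203 194 188 212 255 253 254 213 168 192 188 194 254 245
  245 243]
 [235  80  85 101 204 195 188 215 255 254 255 254 168 192 189 198 251 230
  245 243]]
-28 [397.92 255.52]
28 [399.6  229.62]
-25 [398.01 254.12]
25 [399.51 230.99]
```

Call:
step_arm --plan '[{"offset": [-2, 0.15, -0.15], "rot": [0, 0, 0], "gripper": 1.8}, {"offset": [-4, 0.15, -0.15], "rot": [0, 0, 0], "gripper": 1.8}, {"offset": [-5, 0.15, -0.15], "rot": [0, 0, 0], "gripper": 1.8}, {"offset": [-5, 0.15, -0.15], "rot": [0, 0, 0], "gripper": 1.8}, {"offset": [-5, 0.15, -0.15], "rot": [0, 0, 0], "gripper": 1.8}]'

```text
time_s: 13.15
eef_pos: [463.7, 83.1, 225.5]
ee_rot: [-0.172, 0.722, 0.641, 0.193]
force: [-0.5, -0.3, -2.3]
grip_width: 0.283
grip_force: 68.9
```

```bash
python3 - <<'E'
from chk import *
chk("5",110)
go(sense(),tcp(110,1,.5),RI)
E
```

```text
[463.7  83.1 225.5] [-0.5 -0.3 -2.3] 0.2828651470960177 68.89546394348145
scene 571 ctr [-59.5   1.5   2.2] n [0.001 0.007 1.   ] pitch/roll deg 0.0 0.4 rect [-59.4   1. ] [86.7 39.9] 1.0 xmax -17.0
top 0
offset [-0.04, 0.03, 0.02] rot [-0.1, 0.0, -0.1]
```

Call:
step_arm --plan '[{"offset": [-0.6, 0, 0], "rot": [0, 0, 0], "gripper": 1.8}, {"offset": [-1.2, 0, 0], "rot": [0, 0, 0], "gripper": 1.8}, {"offset": [-1.6, 0, 0], "rot": [0, 0, 0], "gripper": 1.8}, {"offset": [-2, 0, 0], "rot": [0, 0, 0], "gripper": 1.8}, {"offset": [-2.4, 0, 0], "rot": [0, 0, 0], "gripper": 1.8}, {"offset": [-2.4, 0, 0], "rot": [0, 0, 0], "gripper": 1.8}]'

```text
time_s: 13.85
eef_pos: [461.0, 61.5, 213.0]
ee_rot: [-0.173, 0.723, 0.641, 0.192]
force: [-0.5, 0.4, -1.1]
grip_width: 0.286
grip_force: 68.9
```

Call:
step_arm --plan '[{"offset": [-0.4, 0, 0], "rot": [0, 0, 0], "gripper": 1.8}, {"offset": [-0.8, 0, 0], "rot": [0, 0, 0], "gripper": 1.8}, {"offset": [-1.2, 0, 0], "rot": [0, 0, 0], "gripper": 1.8}, {"offset": [-1.6, 0, 0], "rot": [0, 0, 0], "gripper": 1.8}, {"offset": [-2, 0, 0], "rot": [0, 0, 0], "gripper": 1.8}, {"offset": [-2, 0, 0], "rot": [0, 0, 0], "gripper": 1.8}]'

```text
time_s: 14.45
eef_pos: [459.0, 44.3, 203.0]
ee_rot: [-0.173, 0.723, 0.641, 0.192]
force: [0.2, -0.2, -1.4]
grip_width: 0.284
grip_force: 68.9
```

Call:
step_arm --plan '[{"offset": [-0.4, 0, 0], "rot": [0, 0, 0], "gripper": 1.8}, {"offset": [-0.8, 0, 0], "rot": [0, 0, 0], "gripper": 1.8}, {"offset": [-1.2, 0, 0], "rot": [0, 0, 0], "gripper": 1.8}, {"offset": [-1.6, 0, 0], "rot": [0, 0, 0], "gripper": 1.8}, {"offset": [-2, 0, 0], "rot": [0, 0, 0], "gripper": 1.8}, {"offset": [-2, 0, 0], "rot": [0, 0, 0], "gripper": 1.8}]'

```text
time_s: 15.05
eef_pos: [456.9, 27.2, 193.0]
ee_rot: [-0.173, 0.723, 0.641, 0.192]
force: [-0.1, 0.5, -0.9]
grip_width: 0.287
grip_force: 68.9
```

```bash
python3 - <<'E'
from chk import *
chk("6",45)
go(sense(),tcp(0,1,.5),RI)
E
```

```text
[456.9  27.2 193. ] [-0.1  0.5 -0.9] 0.2869418873645562 68.89671206474304
scene 208 ctr [-23.3   0.1   2.3] n [-0.001 -0.013  1.   ] pitch/roll deg -0.1 -0.7 rect [-22.5   0.4] [30.8 38.3] 0.2 xmax -7.4
top 0
offset [-4.56, 0.05, 0.03] rot [-0.1, 0.0, -0.1]
```

Smooth so far, with about 45 mm left. I continue, and creep at the end.

Call:
step_arm --plan '[{"offset": [-0.5, 0, 0], "rot": [0, 0, 0], "gripper": 1.8}, {"offset": [-1, 0, 0], "rot": [0, 0, 0], "gripper": 1.8}, {"offset": [-1.5, 0, 0], "rot": [0, 0, 0], "gripper": 1.8}, {"offset": [-2, 0, 0], "rot": [0, 0, 0], "gripper": 1.8}, {"offset": [-2.5, 0, 0], "rot": [0, 0, 0], "gripper": 1.8}, {"offset": [-3, 0, 0], "rot": [0, 0, 0], "gripper": 1.8}, {"offset": [-3.5, 0, 0], "rot": [0, 0, 0], "gripper": 1.8}, {"offset": [-3.8, 0, 0], "rot": [0, 0, 0], "gripper": 1.8}, {"offset": [-3.8, 0, 0], "rot": [0, 0, 0], "gripper": 1.8}]'

```text
time_s: 16.05
eef_pos: [453.0, -5.4, 174.1]
ee_rot: [-0.173, 0.723, 0.641, 0.193]
force: [-0.6, -0.3, -1.5]
grip_width: 0.285
grip_force: 68.9
```

Call:
step_arm --plan '[{"offset": [-0.1, 0, 0], "rot": [0, 0, 0], "gripper": 1.8}, {"offset": [-0.2, 0, 0], "rot": [0, 0, 0], "gripper": 1.8}, {"offset": [-0.3, 0, 0], "rot": [0, 0, 0], "gripper": 1.8}, {"offset": [-0.4, 0, 0], "rot": [0, 0, 0], "gripper": 1.8}, {"offset": [-0.4, 0, 0], "rot": [0, 0, 0], "gripper": 1.8}]'

```text
time_s: 16.55
eef_pos: [452.6, -8.6, 172.3]
ee_rot: [-0.173, 0.723, 0.641, 0.193]
force: [1.1, 0.5, -0.9]
grip_width: 0.284
grip_force: 68.9
```

Call:
step_arm --plan '[{"offset": [-0.1, 0, 0], "rot": [0, 0, 0], "gripper": 1.8}, {"offset": [-0.2, 0, 0], "rot": [0, 0, 0], "gripper": 1.8}, {"offset": [-0.2, 0, 0], "rot": [0, 0, 0], "gripper": 1.8}]'

```text
time_s: 16.85
eef_pos: [452.5, -9.9, 171.6]
ee_rot: [-0.173, 0.722, 0.641, 0.193]
force: [1.9, 5.3, 2.0]
grip_width: 0.286
grip_force: 69.0
```

Call:
step_arm --plan '[{"offset": [-0.05, 0, 0], "rot": [0, 0, 0], "gripper": 1.8}, {"offset": [-0.1, 0, 0], "rot": [0, 0, 0], "gripper": 1.8}, {"offset": [-0.1, 0, 0], "rot": [0, 0, 0], "gripper": 1.8}]'

```text
time_s: 17.15
eef_pos: [452.5, -10.1, 171.5]
ee_rot: [-0.174, 0.722, 0.641, 0.194]
force: [2.0, 10.7, 5.6]
grip_width: 0.283
grip_force: 69.0
```

```bash
python3 - <<'E'
from chk import *
go(sense(),tcp(0,1,.5),RI)
k=capture("scene");pickle.dump(k,open("s7.pkl","wb"));c=Cam(k)
cv2.imwrite("pics/g6.png",crop(c,310,210,430,330,4.8,0))
E
```

```text
offset [-0.19, 0.04, 0.03] rot [-0.1, -0.2, -0.1]
```

View pics/g6.png

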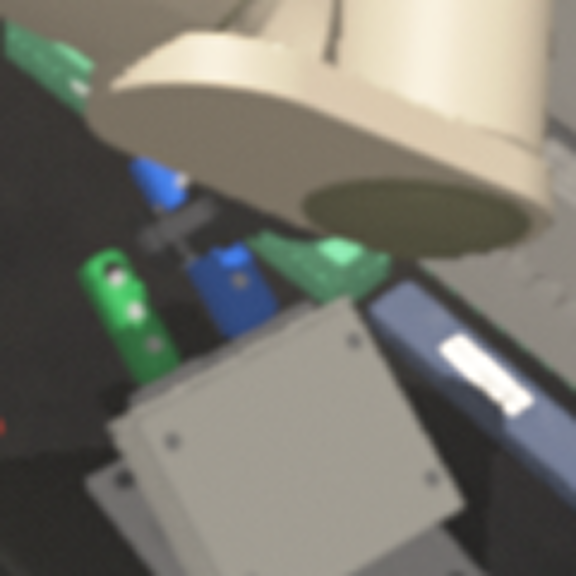

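The guard sits flush on the block's front face at about (230,340), level with the spatula's guard. I release with a small opening and retract along the tool axis.

Call:
step_arm --plan '[{"offset": [0.05, 0, 0], "rot": [0, 0, 0], "gripper": 2.4}, {"offset": [0.05, 0, 0], "rot": [0, 0, 0], "gripper": 3.0}, {"offset": [0.05, 0, 0], "rot": [0, 0, 0], "gripper": 3.8}, {"offset": [0.05, 0, 0], "rot": [0, 0, 0], "gripper": 3.8}, {"offset": [0.05, 0, 0], "rot": [0, 0, 0], "gripper": 3.8}, {"offset": [0.05, 0, 0], "rot": [0, 0, 0], "gripper": 3.8}]'

```text
time_s: 17.8
eef_pos: [452.3, -10.8, 171.0]
ee_rot: [-0.172, 0.723, 0.641, 0.193]
force: [-0.9, 0.2, -0.3]
grip_width: 0.448
grip_force: 0.0
```

Call:
step_arm --plan '[{"offset": [0, 0, -1], "rot": [0, 0, 0], "gripper": 3.8}, {"offset": [0, 0, -2.5], "rot": [0, 0, 0], "gripper": 3.8}, {"offset": [0, 0, -5], "rot": [0, 0, 0], "gripper": 3.8}, {"offset": [0, 0, -8], "rot": [0, 0, 0], "gripper": 3.8}, {"offset": [6, 0, -12], "rot": [0, 0, 0], "gripper": 3.8}, {"offset": [11, 0, -12], "rot": [0, 0, 0], "gripper": 3.8}, {"offset": [16, 0, -12], "rot": [0, 0, 0], "gripper": 3.8}, {"offset": [21, 0, -12], "rot": [0, 0, 0], "gripper": 3.8}, {"offset": [24, 0, -12], "rot": [0, 0, 0], "gripper": 3.8}, {"offset": [24, 0, -12], "rot": [0, 0, 0], "gripper": 3.8}]'

```text
time_s: 18.8
eef_pos: [469.9, 139.6, 398.8]
ee_rot: [-0.171, 0.72, 0.644, 0.194]
force: [-0.6, -1.0, -0.7]
grip_width: 0.445
grip_force: 0.0
```

```bash
python3 - <<'E'
from chk import *
print(sense()["eef_pos"])
for nm in("scene","top"):
    k=capture(nm);c=Cam(k);hsv=cv2.cvtColor(k["color"],cv2.COLOR_RGB2HSV);L=(c.W-mouth)@np.stack([xs,ys,ns],1)
    m=c.ok&(hsv[...,0]>105)&(hsv[...,0]<130)&(hsv[...,1]>120)&(L[...,0]<5)&(L[...,0]>-130)&(abs(L[...,1])<30)&(abs(L[...,2])<30)
    P=L[m]; d=cv2.fitLine(P[:,:2].astype(np.float32),cv2.DIST_L2,0,.01,.01).ravel(); print(nm,len(P),"x",np.percentile(P[:,0],[1,99]).round(1),"ctr",P.mean(0).round(1),"n",plane(P)[1].round(3),"dir",d[:2].round(3))
    if nm=="top": a=crop(c,355,215,465,295,3.5,0)
    else: b=crop(c,315,225,425,345,3.5,0)
o=np.zeros((420,780,3),np.uint8);o[:len(a),:385]=a;o[:len(b),390:775]=b;cv2.imwrite("pics/g7.png",o)
E
```

```text
[469.93216771 139.64002407 398.76961451]
scene 411 x [-97.8  -8.3] ctr [-51.8  -3.6   5.5] n [-0.042 -0.101  0.994] dir [1.    0.022]Traceback (most recent call last):
  File "<stdin>", line 6, in <module>
cv2.error: OpenCV(4.12.0) /io/opencv/modules/imgproc/src/linefit.cpp:50: error: (-215:Assertion failed) count > 0 in function 'fitLine2D_wods'
```

```bash
python3 -c "
from rig import *
print(finish_job())"
```

```text
the job is handed in; nothing more can be done
None
```

The scraper was drawn out by the blade, laid flat and let go, then regripped by the handle and pushed into the wide slot until the guard met the block at about 12 N; it was released and the job handed in, but the hand-in call returned no verdict.

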